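# Lay a sawn stone blank flat on the bench gauge and close the slide on it

### The job

The sawn stone blank has been left standing on its narrow long edge on the bed of the bench gauge: before you bring the slide in, tip it over with a light push so that it lies flat on the bed between the anvil and the jaw. Then bring the slide in by its tab until the blank is held square between the jaw and the sprung anvil and the dial's pointer stands on the wide middle mark, never forcing it to the far end of its swing; leave the slide standing there, and do not disturb the other things on the bench.

Things in the scene. Friction and masses are not known exactly. Their poses are not given: they have to be found in the camera images.
- gauge: Bench gauge fixed to the worktop: grey bed 320 x 80 mm, flat top 30 mm above the worktop. Origin on the worktop (z = 0) under the face of the sprung anvil at rest, on the bed's centre line. x runs along the bed from anvil to slide (mostly to the robot's left), y across (mostly towards the robot), z up. The bed reaches from x = -78 to +242 mm.
- anvil_rest (a point): Middle of the sprung anvil's face as it stands at rest. The anvil is a steel plate 50 mm wide (y), 19 mm high above the bed; it gives 8 mm towards gauge -x, 1 N per mm. Behind it, from gauge x = -22 mm back, are the head casting, 26 mm above the bed, and on it a tilted round dial 62 mm wide (x = -78 to -16 mm, top about 72 mm above the bed).
- slide (a joint): How far the slide has been brought in, m: 0 fully open, grows towards the anvil, 0.165 at most. The jaw face stands at gauge x = 0.195 minus this. Stiff drag of about 8 N; stays where it is left.
- jaw_face (a point): Middle of the slide's jaw face, on the bed's centre line. The jaw is 64 mm wide (y) and 23 mm high above the bed; jaw and saddle reach 37 mm behind this face, the saddle is 95 mm wide. To the left of the gauge the polisher's splash guard stands 0.29 m high, from world x = 0.53 m on and y = -0.02 to 0.31 m: keep the gripper clear of it.
- tab_top (a point): Middle of the top of the slide's finger tab: an upright dark steel block 14 mm thick along gauge x, 40 mm wide (y), 36 mm high; its top is 89 mm above the worktop, the saddle's top at its foot 53 mm. It stands 22 mm behind the jaw face. Gripped across its 14 mm, it moves the slide either way.
- pointer (a joint): Swing of the dial's pointer, rad: 0 at rest, 0.6 on the wide middle mark, 1.2 at the far end with the anvil pressed right home. The anvil drives it, 0.15 rad per mm: the middle mark means 4 mm and 4 N. The narrow marks are 0.2 rad apart.
- pointer_tip (a point): The tip of the thin black pointer, on the dial's face above the gauge's head.
- blank: Sawn stone blank, 18 mm thick, 93 long, 56 wide, straight long sides, one half-round end; 0.24 kg. Origin at its middle; x through the thickness, y to the round end, z across the width. At first it stands on a long edge (z up, x about along gauge x), top 86 mm above the worktop. Pushed at its top along x it tips after about 18 mm and needs 60 mm of bed to fall on. Flat, its middle is at z = 39 mm.
- wax_bar_green: Green bar of polishing compound, 34 x 88 x 28 mm, origin under its middle, long along its y: stands by, not to be disturbed.
- bob: Felt bob on a pin, 21 x 62 x 21 mm, origin under its middle, long along its y: stands by, not to be disturbed.
- dop_stick_1: Wooden dop stick with a stone nub on the end, 13 x 140 x 13 mm, origin under its middle, long along its y: stands by, not to be disturbed.
There are look-alikes about, which are no part of the job. What is shaped like the blank but brown is not meant.

How it is judged (in metres and radians):
On the way:
1. the blank lies flat on the bed between anvil and jaw, the slide not yet brought in (angle between the x axis of blank and the z axis of gauge, either way round below 0.06 rad and z of blank in the frame of gauge between 0.036 and 0.042 m and x of blank in the frame of gauge between 0.02 and 0.17 m and value of joint slide below 0.05 m and linear speed of blank below 0.02 m/s), for 0.2 s.
At the end, for the whole second after the job is handed in: The blank lies flat on the bed (within 0.06 rad and 3 mm), square between the jaw and the anvil (its long sides along the jaw within 0.06 rad), the slide is closed on it so that the pointer stands within 0.2 rad of the wide middle mark (one narrow mark either way), and everything is at rest (angle between the x axis of blank and the z axis of gauge, either way round below 0.06 rad and z of blank in the frame of gauge between 0.036 and 0.042 m and x of blank in the frame of gauge between 0.018 and 0.03 m and angle between the z axis of blank and the x axis of gauge, either way round below 0.06 rad and value of joint pointer between 0.4 and 0.8 rad and linear speed of blank below 0.01 m/s and velocity of joint slide between -0.005 and 0.005 m/s); the robot touches nothing.
It fails at once if the slide was brought in before the blank lay flat (value of joint slide above 0.06 m and angle between the x axis of blank and the z axis of gauge, either way round above 0.5 rad).
It fails at once if the pointer was forced to the far end of its swing (value of joint pointer above 1.12 rad).
It fails at once if the blank was pushed hard (over 15 N) instead of lightly (contact force between the fingers and blank above 15 N).
It fails at once if the compound bar, the felt bob or the dop stick was moved more than 30 mm (distance of any of wax_bar_green, bob, dop_stick_1 from where it was at the start of the episode above 0.03 m).
It also fails if it takes over 58 s, if anything falls off the work surface, if the arm or the gripper's body presses on something with over 40 N, if the wrist force passes 120 N, or if a joint passes its speed limit or range.

### The arm

A 7-joint arm with a two-finger parallel gripper is mounted at the origin on a cart in front of the work surface, level with it; the furniture and walls round the work are solid. World frame = base frame: x ahead of the robot, y to its left, z up, the work surface at z = 0. Lengths are in mm, angles in rad, forces in N, time in s.
With the tool pointing down it reaches from about 375 to 925 mm from the base axis. Payload 3.1 kg.
Tool frame: the origin (TCP) lies midway between the tips of the shut fingers; the grasp point (between the pads) lies 19 mm behind it (env.pinch_z is the distance from the TCP to the grasp point, in mm); z points along the fingers, y is the line along which they close (so a half turn about z gives the same grasp; the last joint's range is limited). The gripper opens to 85 mm and grips with 20 to 120 N. Pads are 22 mm wide; open, the fingers measure 114 mm over their backs; the gripper's body (76 mm by 85 mm) begins 54 mm behind the grasp point. The pads swing forward as they close: fully open they stand 13 mm farther back than shut.
Start: joints at [-1.256, 0.383, 0.044, 1.598, -0.018, 1.161, -0.05], TCP at [260.743, 595.413, 231.269] pointing down, gripper open.
Joint ranges: [-2.61, 2.61], [-0.41, 2.15], [-1.48, 1.57], [0, 2.5], [-1.57, 4.71], [0.05, 1.97], [-2.85, 2.85]. Speed limits (rad/s): [2.79, 2.79, 3.14, 3.14, 3.14, 3.14, 3.14].

### API

Orientations are given as a unit quaternion [w, x, y, z].
In Python, from cell import status, optics, job, env gives the robot as it stands.
- The arm moves only by the shell command python3 -m creep 'ROWS' [FORCE]. ROWS is JSON, one flat list of numbers, 5 for each row, row after row: the shift along the tool's x, y, z in cm, then the turn about the tool's z in degrees, then the gripper command: -1 is shut, 1 is fully open, values between are in proportion. A call has 1 to 5 rows; each row is the pose to reach, as a shift and turn from the pose commanded when the call began, along the tool's axes at that moment; what a row does not reach only later rows make up. A row lasts 1/12 s, in which the tool goes at most 41.7 mm and 7.16 degrees, less where a joint would pass 70% of its speed; a pose out of reach is approached as far as the arm can. A call with a gripper value outside its range is refused whole. The fingers move at their own pace and stop on an object; FORCE is the grip in N (left out, the last holds). Time passes only in rows, so rows that repeat a pose let the fingers close. It gives the time, the measured TCP pose, the force, the opening and the grip force at its end, in the units of the state.
- status.get_obs(): the state, without advancing time (a new reading comes with each control period).
- optics.camera(name): name is "scene" or "top"; returns a dict with "frame" (384x512x3 uint8, red, green, blue), "vertical_fov" (degrees; the focal length in pixels is half the picture's height over the tangent of half this angle, whatever the lens; pixels are square), "cx", "cy" (the principal point, pixels), "position" and "attitude" of the camera in the world. Camera axes: x right, y down, z forward; pixel columns grow to the right and rows downward; lengths in mm; the calibration is good to about 2 mm. A picture is of the moment at which its call begins. There is no depth.
- job.finish_job(): hands the job in; it is judged then, once.
The state is a dict: "time_s": time; "qpos": joint angles; "joint_velocities": joint speeds; "effort": joint torques, N m; "ee_pos": TCP position; "orientation": TCP orientation; "ft_force": force on the tool from outside, world axes, zero at the start; "moment": the same for the moment, N m; "gripper_width": opening from 0.0 (shut) to 1.0 (fully open); "finger_force": force on a finger pad.
Only numpy, scipy, OpenCV 4.12 (cv2) and the standard library are available. Lean on these libraries where they do the work, as an engineer would, in place of code of your own. Each camera call takes 0.05 s, during which the arm holds its last target. There are 200 camera calls.

## Working session

There is one attempt and no reset: what is moved stays moved. The work goes in short steps, Python scripts to look and compute and a shell command to move; the robot and the scene stay as the last step left them, time stands still between calls to the robot, and variables do not carry over. Pictures are saved under pics/ and viewed, at most 12 in all, crops included, and the job is handed in when it is done.

```bash
mkdir -p pics; ls; cat > h.py <<'E'
import numpy as np,cv2
from scipy.spatial.transform import Rotation as R
from cell import status,optics,job,env
def q2m(q): return R.from_quat(np.roll(q,-1)).as_matrix()
def att(c):
    a=np.array(c["attitude"],float)
    return a if a.shape==(3,3) else q2m(a)
def cam(n,name=None):
    c=optics.camera(n)
    if name: cv2.imwrite(name,c["frame"][:,:,::-1])
    return c
def ray(c,u,v):
    f=192/np.tan(np.radians(c["vertical_fov"])/2)
    return att(c)@np.array([(u-c["cx"])/f,(v-c["cy"])/f,1])
def at_z(c,u,v,z):
    p=np.array(c["position"]);d=ray(c,u,v); return p+d*(z-p[2])/d[2]
def proj(c,P):
    f=192/np.tan(np.radians(c["vertical_fov"])/2)
    q=att(c).T@(np.array(P)-c["position"]); return np.array([c["cx"]+f*q[0]/q[2],c["cy"]+f*q[1]/q[2]])
E
python3 - <<'E'
from h import *
for n in("scene","top"):
    c=cam(n,f"pics/{n}0.png"); print(n,{k:v for k,v in c.items() if k!="frame"})
    cv2.imwrite(f"pics/{n}0b.png",cv2.resize(c["frame"][:,:,::-1],(800,600),interpolation=2))
print(status.get_obs(),env.pinch_z)
E
```

```text
pics
scene {'vertical_fov': 48.04441977198123, 'cx': 257.3648205622994, 'cy': 197.80606381149747, 'position': array([100.82213081, 453.03137936, 508.57423357]), 'attitude': array([ 0.13203018, -0.24501712,  0.83237972, -0.479248  ])}
top {'vertical_fov': 44.85087552906842, 'cx': 254.03482954526177, 'cy': 198.89857370339342, 'position': array([ 382.55119795, -158.28452923,  929.17226778]), 'attitude': array([ 0.051369  , -0.70302315,  0.7077845 , -0.04648415])}
{'time_s': 0.1, 'qpos': array([-1.25578994,  0.38376398,  0.04379763,  1.59945504, -0.01788088,
        1.1612079 , -0.04990982]), 'joint_velocities': array([-0.00147004, -0.00099087,  0.00018779, -0.00456174,  0.00170019,
       -0.00029668, -0.0002497 ]), 'effort': array([ 2.73071142e-03, -4.34725499e+01,  1.02937046e+00, -2.50453073e+01,
        1.08893198e-02,  5.48725569e-03, -9.77021898e-06]), 'ee_pos': array([260.40116384, 594.60162554, 229.98758531]), 'orientation': array([-1.85518526e-04,  2.04885201e-01,  9.78785249e-01, -1.20710748e-03]), 'ft_force': array([ 0.69330723,  0.58978142, -0.12800298]), 'moment': array([-0.00966086,  0.00027536, -0.02483291]), 'finger_force': 0.0, 'gripper_width': 0.995764573651151} 18.700000000000003
```

View pics/scene0b.png

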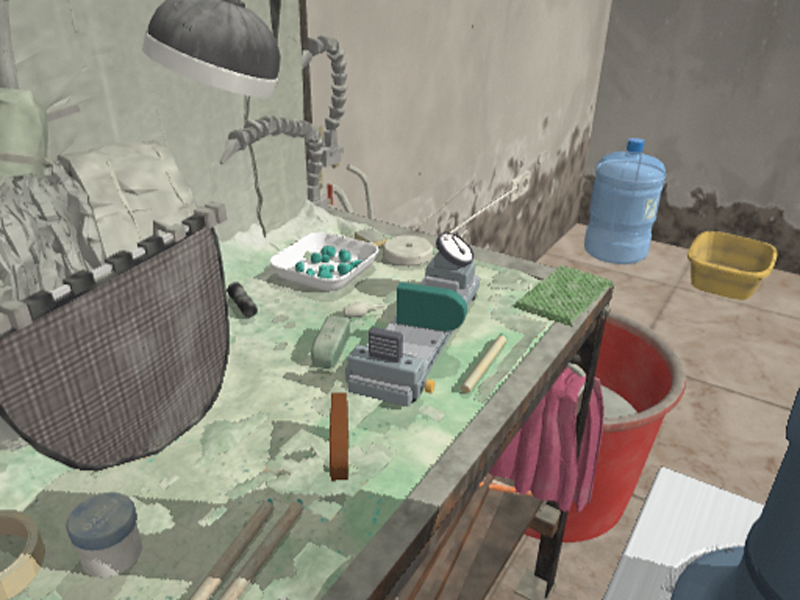

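View pics/top0b.png

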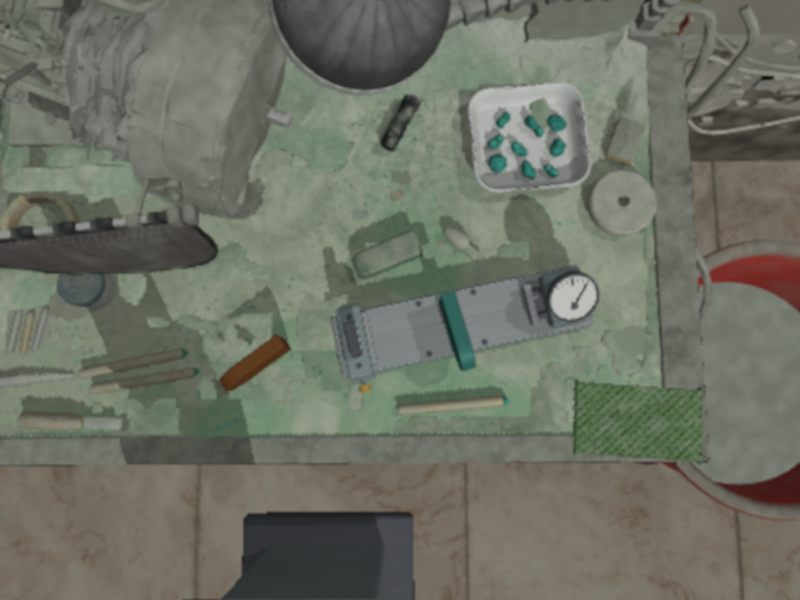

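The top view shows a teal slab standing on edge on the bed at (292,211) in original pixels, which is the blank. There is a brown look-alike at (163,232), the wax bar at (248,163), the bob at (295,153) and a dop stick at (290,259). The tray of teal stones is not relevant. The gauge runs from the dial at (367,190) to the tab at (223,217). Next I'll check this in a close crop.

```bash
python3 - <<'E'
import cv2
t=cv2.imread("pics/top0.png")[160:250,205:395]
cv2.imwrite("pics/crop1.png",cv2.resize(t,None,fx=4.2,fy=4.2,interpolation=2))
E
```

```text
(no output)
```

View pics/crop1.png

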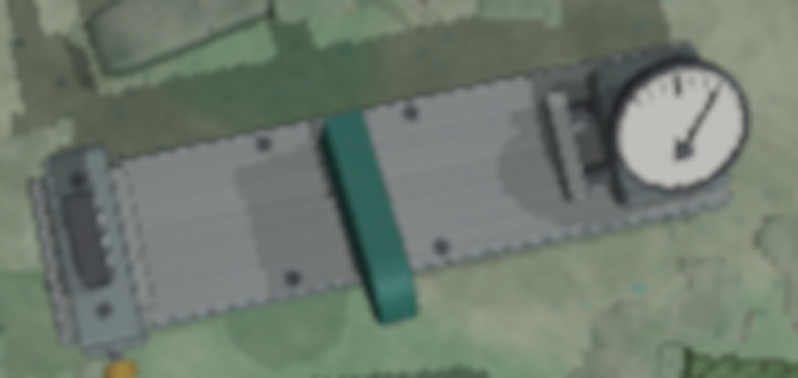

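The crop shows the teal blank with its top corners at about (323,122), (360,112), (415,310) and (380,322). The tab is centred at (87,238), and the anvil's face edge runs from (545,95) to (572,198). The pointer is at rest, to the right of the middle mark.

```bash
python3 - <<'E'
from h import *
c=cam("top"); g=lambda u,v,z: at_z(c,205+u/4.2,160+v/4.2,z)[:2]
for n,u,v,z in [("an1",545,95,49),("an2",572,198,49),("tab",87,238,89),("b1",323,122,86),("b2",360,112,86),("b3",415,310,86),("b4",380,322,86),("e1",115,163,30),("e2",530,73,30),("l1",150,327,30),("l2",620,230,30),("saddle1",110,150,53),("jaw2",146,340,53)]: print(n,g(u,v,z).round(1))
o=(g(545,95,49)+g(572,198,49))/2; t=g(87,238,89); b=np.mean([g(*p,86) for p in[(323,122),(360,112),(415,310),(380,322)]],0)
x=(t-o)/np.linalg.norm(t-o); y=np.array([-x[1],x[0]]) 
e=g(115,163,30)-g(530,73,30);print("edge ang",np.degrees(np.arctan2(e[1],e[0])),"x ang",np.degrees(np.arctan2(x[1],x[0])),np.linalg.norm(t-o))
e=g(150,327,30)-g(620,230,30);print("low edge ang",np.degrees(np.arctan2(e[1],e[0])))
print(o,t,b,"b in gauge",(b-o)@x,(b-o)@y); d=g(360,112,86)-g(415,310,86); print("blank long ang",np.degrees(np.arctan2(d[1],d[0])))
s=status.get_obs(); print(s["ee_pos"],q2m(s["orientation"]).round(3))
E
```

```text
an1 [ 535.6 -307.5]
an2 [ 488.2 -318.3]
tab [ 467.5 -101.2]
b1 [ 518.  -204.1]
b2 [ 522.3 -220.3]
b3 [ 435.7 -242.5]
b4 [ 430.6 -227.3]
e1 [ 508.4 -110.2]
e2 [ 549.4 -304.1]
l1 [ 432.2 -126.3]
l2 [ 475.5 -343.4]
saddle1 [ 511.1 -109.1]
jaw2 [ 425.1 -125.3]
edge ang 101.94982463008881 x ang 101.85267990705074 216.2958409288611
low edge ang 101.26545959230398
[ 511.93004786 -312.92541088] [ 467.50375316 -101.2412236 ] [ 476.63091096 -223.53590347] b in gauge 94.73393014646325 16.186277519085913
blank long ang 14.37739315447836
[260.4708318  594.70178988 230.1620583 ] [[-0.916  0.401 -0.001]
 [ 0.401  0.916 -0.002]
 [-0.    -0.002 -1.   ]]
```

```bash

python3 -m creep '[-2.5,-3.1,0,0,-1, -5,-6.2,0,0,-1, -7.5,-9.3,0,0,-1, -10,-12.4,0,0,-1, -12.5,-15.5,0,0,-1]'
python3 -m creep '[-2.5,-3.1,0,0,-1, -5,-6.2,0,0,-1, -7.5,-9.3,0,0,-1, -10,-12.4,0,0,-1, -12.5,-15.5,0,0,-1]'
python3 -m creep '[-2.5,-3.1,0,0,-1, -5,-6.2,0,0,-1, -7.5,-9.3,0,0,-1, -10,-12.4,0,0,-1, -12.5,-15.5,0,0,-1]'
python3 -m creep '[-2.5,-3.1,0,-7,-1, -5,-6.2,0,-14,-1, -7.5,-9.3,0,-21,-1, -10,-12.4,0,-28,-1, -12.5,-15.5,0,-35.4,-1]'
cat > w.py <<'E'
from h import *
import sys
O=np.array([511.9,-312.9]);a=np.radians(101.8);X=np.array([np.cos(a),np.sin(a)]);Y=np.array([-X[1],X[0]])
def where(c=None):
    s=status.get_obs(); M=q2m(s["orientation"]);p=s["ee_pos"]
    print("t",round(s["time_s"],2),"p",p.round(1),"gauge",round((p[:2]-O)@X,1),round((p[:2]-O)@Y,1),"yang",np.degrees(np.arctan2(M[1,1],M[0,1])).round(1),"tilt",M[:,2].round(3),"F",s["ft_force"].round(1),"g",round(s["gripper_width"],2),"ff",round(s["finger_force"],1))
    return s,M,p
def to(gx,gy,z):
    s,M,p=where(); P=np.r_[O+gx*X+gy*Y,z]; print("shift cm",(M.T@(P-p)/10).round(2))
if len(sys.argv)>1: to(*map(float,sys.argv[1:4]))
E
python3 w.py 145 13 230
```

```text
time_s: 0.57
ee_pos: [313.2, 401.1, 230.8]
orientation: [-0.0, 0.205, 0.979, -0.0]
ft_force: [0.2, -0.7, 0.2]
gripper_width: 0.301
finger_force: 0.0
time_s: 0.98
ee_pos: [365.3, 209.1, 231.1]
orientation: [-0.0, 0.205, 0.979, 0.0]
ft_force: [0.9, -0.5, 0.8]
gripper_width: -0.0
finger_force: 0.0
time_s: 1.4
ee_pos: [417.5, 17.0, 231.3]
orientation: [0.0, 0.205, 0.979, 0.0]
ft_force: [0.6, 1.0, -0.6]
gripper_width: 0.004
finger_force: 0.0
time_s: 1.82
ee_pos: [459.6, -133.9, 231.1]
orientation: [-0.0, -0.034, 0.999, 0.001]
ft_force: [-0.1, 0.4, 0.1]
gripper_width: 0.0
finger_force: 0.0
t 1.82 p [ 459.6 -133.9  231.1] gauge 185.9 14.6 yang 93.8 tilt [-0.     0.002 -1.   ] F [-0.1  0.4  0.1] g 0.0 ff 0.0
shift cm [-0.73 -4.03  0.11]
```

```bash
python3 -m creep '[0,0,0,0,-1, 0,0,0,0,-1]' >/dev/null; python3 w.py 145 13 230
```

```text
t 1.98 p [ 459.4 -134.4  231.1] gauge 185.5 14.9 yang 93.3 tilt [-0.001  0.    -1.   ] F [ 0.8  0.1 -0.3] g -0.0 ff 0.0
shift cm [-0.79 -3.98  0.1 ]
```

```bash
python3 -m creep '[-0.4,-2,0,-4.3,-1, -0.8,-4,0,-8.5,-1, -0.8,-4,3.5,-8.5,-1, -0.8,-4,7,-8.5,-1, -0.8,-4,7,-8.5,-1]' >/dev/null; python3 w.py 145 13 76
python3 -c "
from h import *
c=cam('scene'); cv2.imwrite('pics/s2.png',cv2.resize(c['frame'][120:280,180:340,::-1],None,fx=3.7,fy=3.7,interpolation=2))
c=cam('top'); cv2.imwrite('pics/t2.png',cv2.resize(c['frame'][140:260,200:390,::-1],None,fx=4.2,fy=4.2,interpolation=2))"
```

```text
t 2.4 p [ 464.7 -168.2  155. ] gauge 151.3 16.6 yang 102.2 tilt [-0.015  0.003 -1.   ] F [-1.4  1.2 -0.9] g -0.0 ff 0.0
shift cm [-0.46 -0.68  7.89]
```

View pics/s2.png

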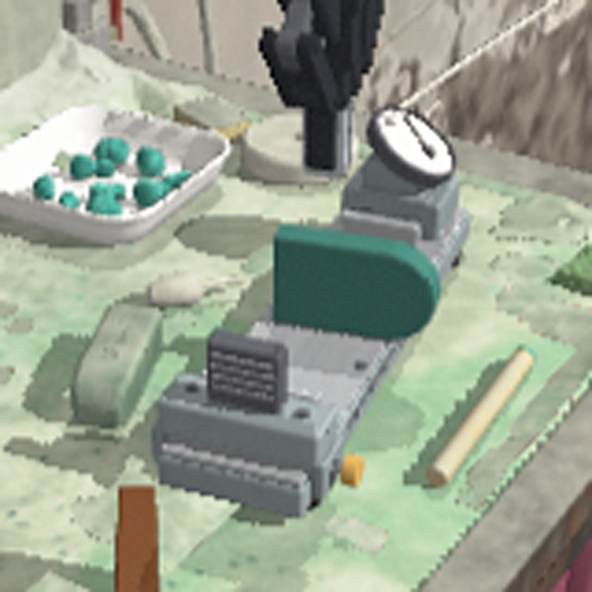

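The scene view shows the shut fingers, tips at about (328,175) in the crop, hovering above the bed in line with the blank, which still stands upright at (355,280). Next I descend on the slide side of it.

```bash
python3 -m creep '[-0.4,-0.7,3,0,-1, -0.4,-0.7,6,0,-1, -0.4,-0.7,7.8,0,-1, -0.4,-0.7,7.8,0,-1]' >/dev/null; python3 w.py 125 13 77
python3 -m creep '[0,-0.4,0,0,-1, 0,-0.8,0,0,-1, 0,-1.2,0,0,-1, 0,-1.6,0,0,-1, 0,-2,0,0,-1]' >/dev/null; python3 w.py 112 13 77
```

```text
t 2.83 p [ 474.4 -175.7   81.8] gauge 142.0 8.7 yang 102.2 tilt [-0.005  0.003 -1.   ] F [ 0.6 -0.3 -1.3] g 0.0 ff 0.0
shift cm [ 0.44 -1.7   0.48]
t 3.25 p [ 480.9 -198.    84.5] gauge 118.8 6.9 yang 102.1 tilt [ 0.002  0.001 -1.   ] F [ 0.8  0.3 -0.5] g 0.0 ff 0.0
shift cm [ 0.61 -0.68  0.75]
```

```bash
python3 -m creep '[0,1.2,0,0,-1, 0.6,1.2,0.8,0,-1, 0.6,1.2,0.8,0,-1, 0.6,1.2,0.8,0,-1, 0.6,1.2,0.8,0,-1]' ; python3 w.py 118 13 77
```

```text
time_s: 3.67
ee_pos: [471.0, -187.1, 74.9]
orientation: [-0.001, -0.105, 0.994, 0.0]
ft_force: [0.2, 0.8, 0.1]
gripper_width: 0.001
finger_force: 0.0
t 3.67 p [ 471.  -187.1   74.9] gauge 131.5 14.4 yang 102.1 tilt [-0.001  0.001 -1.   ] F [0.2 0.8 0.1] g 0.0 ff 0.0
shift cm [-0.13 -1.35 -0.21]
```

```bash
python3 -m creep '[0,-0.3,0,0,-1, 0,-0.6,0,0,-1, 0,-0.9,0,0,-1, 0,-1.2,0,0,-1, 0,-1.5,0,0,-1]' >/dev/null; python3 w.py
python3 -m creep '[0,-0.2,0,0,-1, 0,-0.4,0,0,-1, 0,-0.6,0,0,-1, 0,-0.8,0,0,-1, 0,-1,0,0,-1]' >/dev/null;  python3 w.py 100 13 76
python3 -c "
from h import *
c=cam('scene'); cv2.imwrite('pics/s3.png',cv2.resize(c['frame'][120:280,180:340,::-1],None,fx=3.7,fy=3.7,interpolation=2))"
```

```text
t 4.5 p [ 476.5 -211.2   75. ] gauge 106.8 13.8 yang 102.1 tilt [-0.001  0.001 -1.   ] F [-0.7  1.  -0.1] g -0.0 ff 0.1
shift cm [-0.08 -0.68 -0.1 ]
```

View pics/s3.png

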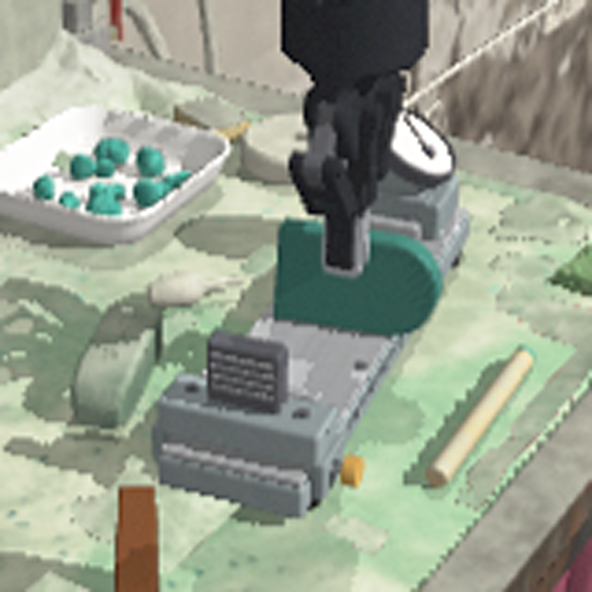

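The fingertip, at about (345,270) in the crop, rests against the upper part of the blank, which is just starting to lean. I'll keep pushing gently.

```bash
python3 -m creep '[0,-0.2,0,0,-1, 0,-0.4,0,0,-1, 0,-0.6,0,0,-1, 0,-0.8,0,0,-1, 0,-1,0,0,-1]' |grep -A1 force
python3 -m creep '[0,-0.2,0,0,-1, 0,-0.4,0,0,-1, 0,-0.6,0,0,-1, 0,-0.8,0,0,-1, 0,-1,0,0,-1]' |grep -A1 force
python3 w.py 100 13 76
python3 -c "
from h import *
c=cam('top'); cv2.imwrite('pics/s4.png',cv2.resize(c['frame'][140:260,200:390,::-1],None,fx=4.2,fy=4.2,interpolation=2))"
```

```text
ft_force: [0.9, 0.0, -0.7]
gripper_width: -0.003
finger_force: 0.0
ft_force: [0.4, -0.0, -0.5]
gripper_width: 0.001
finger_force: 0.0
t 5.38 p [ 480.7 -230.9   75. ] gauge 86.7 13.8 yang 102.1 tilt [-0.001  0.001 -1.   ] F [ 0.4 -0.  -0.5] g 0.0 ff 0.0
shift cm [-0.08  1.33 -0.1 ]
```

View pics/s4.png

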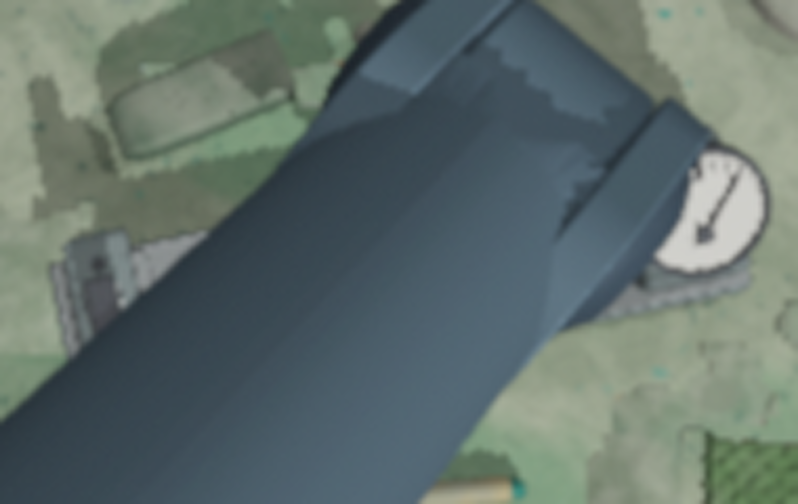

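The arm hides the blank in the top view, so I'll lift, move over toward the tab and look again.

```bash
python3 -m creep '[0,0,-3.5,0,-1, 0,2,-6.5,0,0, 0,6,-6.5,0,1, 0,10,-6.5,0,1, 0,13,-6.5,0,1]' >/dev/null
python3 -m creep '[0,0,0,0,1, 0,0,0,0,1]' >/dev/null
python3 w.py 217 0 140
python3 -c "
from h import *
a=cam('scene'); b=cam('top')
cv2.imwrite('pics/s5.png',np.hstack([cv2.resize(a['frame'][120:280,180:340,::-1],(400,400),interpolation=2),cv2.resize(b['frame'][150:270,240:360,::-1],(400,400),interpolation=2)]))"
```

```text
t 6.02 p [ 453.3 -101.3  140.1] gauge 219.1 14.1 yang 102.4 tilt [-0.001  0.002 -1.   ] F [ 0.9 -0.8  0.4] g 0.85 ff 0.0
shift cm [-1.41 -0.23  0.01]
```

View pics/s5.png

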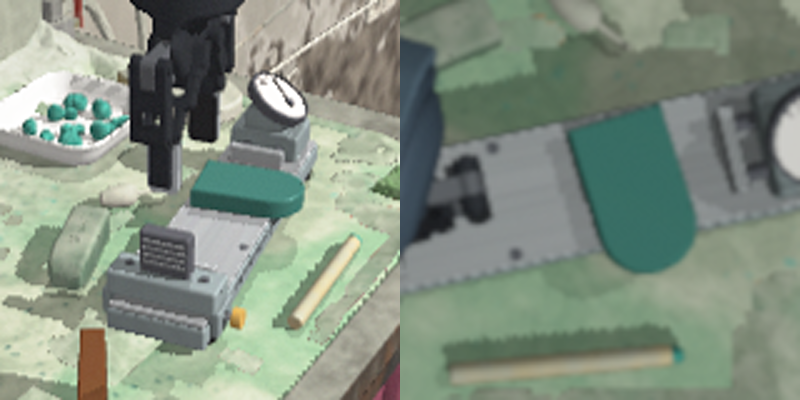

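The blank now lies flat: top view, left long edge from (568,130) to (605,240) in the right panel, nearly parallel to the anvil. The slide is still open. Next I go over the tab and descend.

```bash
python3 -m creep '[-0.7,-0.2,0,0,0.6, -1.4,-0.25,0,0,0.6, -1.4,-0.25,2,0,0.6, -1.4,-0.25,4,0,0.6, -1.4,-0.25,4,0,0.6]' >/dev/null
python3 -m creep '[0,0,0,0,0.6, 0,0,0,0,0.6]' >/dev/null
python3 w.py 217 0 62
python3 -c "
from h import *
a=cam('scene'); b=cam('top')
s=status.get_obs(); print(proj(b,s['ee_pos']),proj(b,[467.5,-101.2,89]),proj(a,[467.5,-101.2,89]))
cv2.imwrite('pics/s6.png',np.hstack([cv2.resize(a['frame'][170:270,200:300,::-1],(400,400),interpolation=2),cv2.resize(b['frame'][160:260,200:300,::-1],(400,400),interpolation=2)]))"
```

```text
t 6.7 p [ 468.5 -104.2  100.6] gauge 213.2 -0.2 yang 102.0 tilt [-0. -0. -1.] F [ 0.2 -0.7 -0.3] g 0.8 ff 0.0
shift cm [0.01 0.38 3.86]
[226.63119099 215.22388011] [225.69157285 216.66888398] [246.40567796 211.87070786]
```

View pics/s6.png

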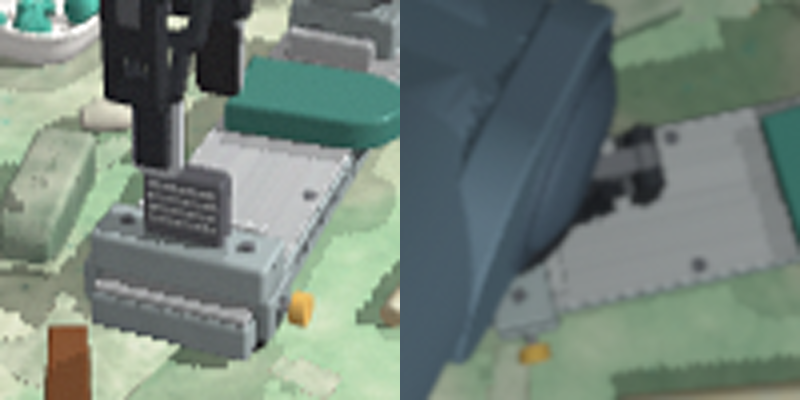

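The near finger's tip is at (155,165) and the far one at about (222,95) in the left panel, so they straddle the tab's top at (188,170). Descend and grip.

```bash
python3 -m creep '[0,0.3,0,0,0.6, 0,0.3,1.4,0,0.6, 0,0.3,2.8,0,0.6, 0,0.3,3.9,0,0.6, 0,0.3,3.9,0,0.6]' >/dev/null
python3 w.py 217 0 62
python3 -m creep '[0,0,0,0,0, 0,0,0,0,-0.5, 0,0,0,0,-1, 0,0,0,0,-1, 0,0,0,0,-1]' 40 >/dev/null
python3 -m creep '[0,0,0,0,-1, 0,0,0,0,-1]' >/dev/null
python3 w.py 217 0 62
```

```text
t 7.22 p [465.5 -99.4  59.7] gauge 218.4 1.8 yang 102.1 tilt [-0.004  0.001 -1.   ] F [-0.6 -0.   0.1] g 0.8 ff 0.0
shift cm [-0.17 -0.14 -0.23]
t 7.8 p [ 467.7 -100.5   61.9] gauge 217.0 -0.2 yang 102.0 tilt [ 0.001  0.001 -1.   ] F [-0.6 -0.8  4.9] g 0.16 ff 41.5
shift cm [ 0.02  0.   -0.01]
```

The tab is gripped (opening 13.6 mm, 41 N). Bring the slide in.

```bash
python3 -m creep '[0,-1,0,0,-1, 0,-2.5,0,0,-1, 0,-4,0,0,-1, 0,-5.5,0,0,-1, 0,-7,0,0,-1]' >/dev/null; python3 w.py 74 0 62
python3 -m creep '[0,-0.5,0,0,-1, 0,-1,0,0,-1, 0,-1.5,0,0,-1, 0,-2,0,0,-1, 0,-2.5,0,0,-1]' >/dev/null; python3 w.py 74 0 62
python3 -m creep '[0,-0.4,0,0,-1, 0,-0.8,0,0,-1, 0,-1.2,0,0,-1, 0,-1.6,0,0,-1, 0,-2,0,0,-1]' >/dev/null; python3 -m creep '[0,0,0,0,-1, 0,0,0,0,-1]' >/dev/null; python3 w.py 74 0 62
```

```text
t 8.22 p [ 480.8 -164.3   61.9] gauge 151.8 0.0 yang 102.2 tilt [-0.005  0.01  -1.   ] F [-6.8  9.5 18.2] g 0.15 ff 44.2
shift cm [ 0.05 -7.78 -0.1 ]
t 8.63 p [ 486.1 -189.7   61.9] gauge 125.8 0.1 yang 102.1 tilt [-0.004  0.008 -1.   ] F [-6.2  7.8 16.3] g 0.16 ff 43.4
shift cm [ 0.02 -5.18 -0.06]
t 9.22 p [ 490.3 -210.2   61.9] gauge 104.9 0.1 yang 102.1 tilt [-0.003  0.007 -1.   ] F [-5.7  6.4 13. ] g 0.16 ff 42.8
shift cm [ 0.   -3.09 -0.03]
```

```bash
python3 -m creep '[0,-0.4,0,0,-1, 0,-0.8,0,0,-1, 0,-1.2,0,0,-1, 0,-1.6,0,0,-1, 0,-2,0,0,-1]' >/dev/null; python3 -m creep '[0,0,0,0,-1, 0,0,0,0,-1]' >/dev/null; python3 w.py 74 0 62
python3 -c "
from h import *
a=cam('scene'); b=cam('top')
cv2.imwrite('pics/s7.png',np.hstack([cv2.resize(a['frame'][145:225,240:320,::-1],(400,400),interpolation=2),cv2.resize(b['frame'][160:240,310:390,::-1],(400,400),interpolation=2)]))"
```

```text
t 9.8 p [ 494.3 -229.7   61.9] gauge 85.1 0.2 yang 102.1 tilt [-0.004  0.007 -1.   ] F [-5.3  6.6 13.9] g 0.15 ff 43.0
shift cm [-0.01 -1.11 -0.02]
```

View pics/s7.png

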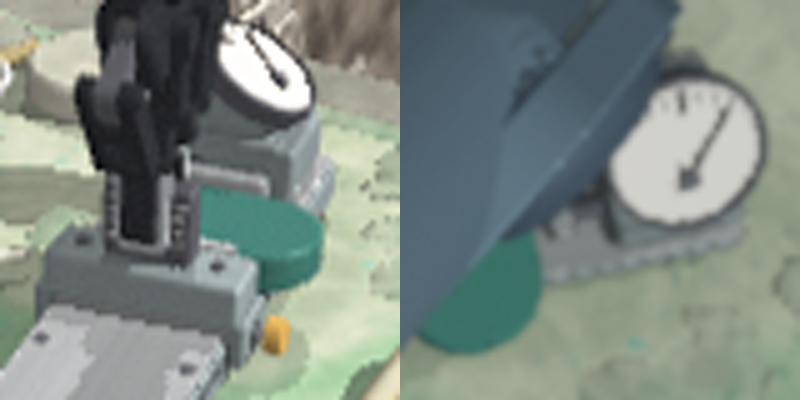

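The top panel shows the pointer still at rest, pivot (688,178) and tip (730,105), about 34° right of the wide mark at (683,100). There is no contact yet. I'll close in small steps and track the pointer in code.

```bash
cat > ptr.py <<'E'
from w import *
b=cam("top"); g=cv2.cvtColor(b["frame"],cv2.COLOR_RGB2GRAY).astype(np.float32)
A=np.radians(np.arange(-50,60,1.)); r=np.arange(5,12.5,.5)
mx=(367.6+np.outer(np.sin(A),r)).astype(np.float32); my=(195.4-np.outer(np.cos(A),r)).astype(np.float32)
d=255-cv2.remap(g,mx,my,cv2.INTER_LINEAR).mean(1); d=np.clip(d-np.median(d)-.4*(d.max()-np.median(d)),0,None)
ang=np.degrees((d*A).sum()/d.sum()); print("pointer deg right of up",ang.round(1),"peak",d.max().round(0),"swing~",round(np.radians(30-ang),2))
where()
E
python3 ptr.py
python3 -m creep '[0,-0.2,0,0,-1, 0,-0.4,0,0,-1, 0,-0.6,0,0,-1, 0,-0.7,0,0,-1, 0,-0.7,0,0,-1]' >/dev/null; python3 -m creep '[0,0,0,0,-1, 0,0,0,0,-1]' >/dev/null; python3 ptr.py
```

```text
pointer deg right of up 26.1 peak 41.0 swing~ 0.07
t 9.95 p [ 494.4 -229.6   61.9] gauge 85.1 0.1 yang 102.1 tilt [-0.004  0.007 -1.   ] F [-5.5  5.  14.2] g 0.16 ff 42.9
pointer deg right of up 26.2 peak 38.0 swing~ 0.07
t 10.58 p [ 495.7 -235.9   61.9] gauge 78.7 0.2 yang 102.1 tilt [-0.004  0.008 -1.   ] F [-6.1  7.8 15.7] g 0.15 ff 43.3
```

```bash
python3 -m creep '[0,-0.1,0,0,-1, 0,-0.2,0,0,-1, 0,-0.2,0,0,-1, 0,-0.2,0,0,-1]' >/dev/null; python3 ptr.py
python3 -m creep '[0,-0.1,0,0,-1, 0,-0.1,0,0,-1, 0,-0.1,0,0,-1]' >/dev/null; python3 ptr.py
```

```text
pointer deg right of up 18.9 peak 39.0 swing~ 0.19
t 10.97 p [ 496.  -237.4   61.9] gauge 77.1 0.2 yang 102.1 tilt [-0.005  0.009 -1.   ] F [-7.6  7.3 15.7] g 0.16 ff 43.6
pointer deg right of up 14.8 peak 31.0 swing~ 0.27
t 11.27 p [ 496.  -238.    61.9] gauge 76.6 0.2 yang 102.1 tilt [-0.005  0.01  -1.   ] F [-7.2  7.9 16.5] g 0.16 ff 43.9
```

```bash
python3 -m creep '[0,-0.1,0,0,-1, 0,-0.2,0,0,-1, 0,-0.2,0,0,-1, 0,-0.2,0,0,-1]' >/dev/null; python3 ptr.py
python3 -m creep '[0,-0.1,0,0,-1, 0,-0.1,0,0,-1, 0,-0.1,0,0,-1]' >/dev/null; python3 ptr.py
python3 -c "
import cv2
from h import *
b=cam('top');cv2.imwrite('pics/s8.png',cv2.resize(b['frame'][165:215,340:390,::-1],(500,500),interpolation=2))"
```

```text
pointer deg right of up -9.1 peak 28.0 swing~ 0.68
t 11.65 p [ 496.3 -239.1   61.9] gauge 75.4 0.2 yang 102.2 tilt [-0.006  0.011 -1.   ] F [-8.3 10.  17.9] g 0.16 ff 44.5
pointer deg right of up -21.7 peak 17.0 swing~ 0.9
t 11.95 p [ 496.4 -239.7   61.9] gauge 74.8 0.2 yang 102.2 tilt [-0.006  0.012 -1.   ] F [-8.7 10.8 18.6] g 0.15 ff 44.9
```

View pics/s8.png

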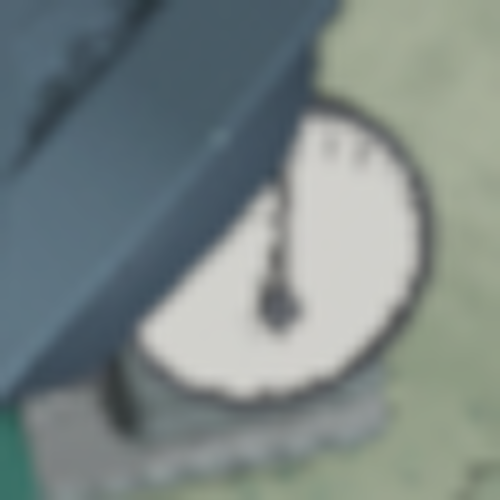

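The pointer runs from pivot (278,305) up to about (285,185), roughly 3° right of vertical. The wide mark was about 4° left, so the swing is near 0.5 rad and the code's last readings were spoilt by the arm. I'll advance a little, relieve the load and release.

```bash
python3 -m creep '[0,-0.07,0,0,-1, 0,-0.07,0,0,-1, 0,-0.07,0,0,-1]' >/dev/null; python3 w.py 74 0 62
python3 -m creep '[0,0.1,0,0,-1, 0,0.2,0,0,-1, 0,0.2,0,0,-1, 0,0.2,0,0,-1]' >/dev/null;  python3 w.py 74 0 62
python3 -m creep '[0,0,0,0,-0.6, 0,0,0,0,-0.4, 0,0,0,0,0, 0,0,0,0,0.2, 0,0,0,0,0.2]' >/dev/null;python3 w.py 74 0 62
python3 -m creep '[0,0,-2,0,0.2, 0,0,-5,0,0.2, 0,0,-8,0,0.2, 0,0,-11,0,0.2, 0,0,-14,0,0.2]' >/dev/null
python3 -m creep '[0,4,0,0,0.2, 0,8,0,0,0.2, 0,12,0,0,0.2, 0,16,0,0,0.2, 0,18,0,0,0.2]' >/dev/null
python3 ptr.py
python3 -c "
import cv2
from h import *
b=cam('top');a=cam('scene');cv2.imwrite('pics/s9.png',np.hstack([cv2.resize(a['frame'][140:240,230:330,::-1],(400,400),interpolation=2),cv2.resize(b['frame'][165:245,310:390,::-1],(400,400),interpolation=2)]))"
```

```text
t 12.25 p [ 496.4 -240.    61.9] gauge 74.5 0.2 yang 102.2 tilt [-0.006  0.012 -1.   ] F [-8.5 12.5 19.1] g 0.16 ff 45.2
shift cm [-0.02 -0.05 -0.01]
t 12.58 p [ 496.5 -240.    61.9] gauge 74.5 0.2 yang 102.1 tilt [-0.005  0.009 -1.   ] F [-6.7  8.  16. ] g 0.16 ff 43.5
shift cm [-0.02 -0.05 -0.01]
t 13.0 p [ 497.7 -243.9   60.7] gauge 70.5 -0.2 yang 102.1 tilt [-0.001  0.001 -1.   ] F [ 0.  -0.6 -0.2] g 0.6 ff 0.0
shift cm [ 0.02  0.35 -0.13]
pointer deg right of up -3.8 peak 45.0 swing~ 0.59
t 13.88 p [458.5 -59.8 200.5] gauge 258.6 0.5 yang 102.6 tilt [-0.003  0.006 -1.   ] F [-0.7  1.9 -0.1] g 0.6 ff 0.0
```

View pics/s9.png

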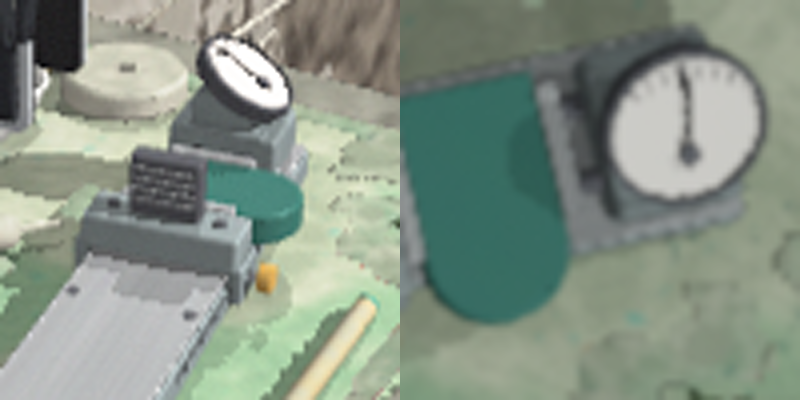

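The pointer stands on the wide mark (tip at (684,70) in the top panel). The blank lies flat and square between the jaw and the anvil, and the robot is clear. I'll let it settle and hand in.

```bash
python3 -m creep '[0,0,0,0,0.2, 0,0,0,0,0.2, 0,0,0,0,0.2, 0,0,0,0,0.2]' >/dev/null; python3 -c "
from cell import job
print(job.finish_job())"
```

```text
the job is handed in; nothing more can be done
None
```

The job is handed in at about 14 s: the blank was tipped flat and the slide brought in until it is held square with the pointer on the wide middle mark (about 0.6 rad). The gripper is clear; the hand-in call returned no verdict.

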